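# Set the make-up gas flow controller from its stop and open the gas

## Task

On the make-up gas panel (the one with the blue knob and blue lever), turn the blue flow knob clockwise, gently, until it comes up against its stop, then count exactly five clicks back (anticlockwise) and leave it resting in that click. Only then swing the blue shut-off lever fully open, in line with the gas pipe, and let go of everything; leave the other panel and the things on the bench as they are.

Things in the scene. Friction and masses are not known exactly. Their poses are not given: they have to be found in the camera images.
- makeup_grip (a point): Grip bar of the blue flow knob on the make-up gas panel; the point is on the knob's vertical axis at half the bar's height, about 91 above the bench. The bar is 44 long (this point's x axis), 12 wide (y) and 26 high (13 below to 13 above the point). A white line marks the +x half of its top. Seen from above, clockwise closes. Within 60 nothing else stands higher than the bar's foot.
- knob_skirt (a point): Middle of the blue knob's round ribbed skirt, 54 in diameter, 15 thick, under the bar; turns with it. The knob clicks 24 times a turn, every 15 degrees: a sprung ball drops into a notch, centres the knob there when let go and takes about 0.1 N m (0.06 to 0.13) to be turned out of it. At the start the knob is 2 to 7 clicks open. Ribs are decoration: their angle tells nothing of the stop.
- housing_top (a point): Top centre of the steel controller housing (60 in diameter) under the knob; fixed. Inside, a hard stop ends the clockwise turn, at an angle unknown and unseen: felt as a moment well above a click's; 0.15 to 0.25 N m is enough, above 0.45 N m the soft seat is spoilt. The ball presses the knob on the stop, so click 1 rests 12 degrees back from the stop, each further one 15 more (the fifth at 72).
- lever_axis (a point): Fixed point on the make-up panel: axis of the brass shut-off valve at lever height (74 above the bench). Its axes are the panel's, z up. The pipe runs along y, 35 above the bench; the knob's axis is 120 away at +y, a gauge (97 high) 85 beyond the knob. The plate is 90 (x) by 288 (y), 8 thick.
- lever_grip (a point): Point in the middle of the blue shut-off lever's bar, 65 from its axis. The bar is level, 14 wide, 10 high (69 to 79 above the bench); its free end is 85 from the axis, towards this point's -x. Below it are only the plate and the pipe.
- makeup_lever (a joint): Angle of the blue lever, rad: 0 closed (across the pipe, pointing to the panel's -x), 1.57 fully open at its stop (in line with the pipe, pointing to the panel's -y, away from the knob). Opens anticlockwise seen from above. Stiff (about 0.15 N m), stays where left. Starts between 0 and 0.12.
- carrier_tip (a point): End of the grip bar (20 from the axis) of the white knob on the other panel, the carrier gas panel: same shape of knob as the blue one, on a plate 90 by 170 with a gauge. Not to be touched.
- vial_rack: Clear rack of sample vials, 100 by 170 by 42 high, origin under its centre. Bystander.
- column: Coiled capillary column on its cage, 190 across, 28 high, lying flat, origin under its centre. Bystander.
- amber_bottle: Amber bottle, 52 in diameter, 100 high, origin under its centre. Bystander.
- septa_jar: Small glass jar with a green cap, 42 in diameter, 42 high, origin under its centre. Bystander.
- flow_meter: Hand-held flow meter, 130 by 70 by 28 high, origin under its centre. Bystander.
- wrench: Open-ended wrench, 140 long, lying flat. Bystander.
- liner_tray: Blue tray with glass inlet liners, 100 by 130 by 18 high, origin under its centre. Bystander.

How it is judged:
By the outcome, as a careful person would: the job done as asked, in the order asked, and still so for the second after the job is handed in, with the robot touching nothing.
It also fails if it takes over 72 s, if anything falls off the work surface, if the arm or the gripper's body presses on something with over 40 N, if the wrist force passes 120 N, or if a joint passes its speed limit or range.

## Robot

A 7-joint arm with a two-finger parallel gripper is mounted at the origin on the work surface. World frame = base frame: x ahead of the robot, y to its left, z up, the work surface at z = 0. Lengths are in m, angles in rad, forces in N, time in s.
With the tool pointing down it reaches from about 0.4 to 0.85 m from the base axis. Payload 10.4 kg.
Tool frame: the origin (TCP) lies between the finger pads; the fingertips stand 19 mm ahead of it and the grasp point (between the pads) is the TCP; x points along the fingers, y is the direction in which the jaws open and shut, and the axes are right-handed (so a half turn about x gives the same grasp; the last joint's range is limited). The gripper opens to 87 mm and grips with 3 to 60 N. Pads are 19 mm wide; open, the fingers measure 117 mm over their backs; the gripper's body (75 mm by 190 mm) begins 51 mm behind the grasp point.
Start: joints at [-1.233, 0.332, -0.065, 1.46, 0.022, 1.35, -0.088], TCP at [0.221, 0.585, 0.242] pointing down, gripper open.
Joint ranges: [-2.6, 2.6], [-0.5, 2.12], [-1.47, 1.34], [0.16, 2.42], [-1.27, 4.41], [0.06, 2.06], [-2.6, 2.6]. Speed limits (rad/s): [2.22, 2.22, 2.79, 2.79, 3.14, 3.14, 3.14].

## Interface

Orientations are given as a unit quaternion [x, y, z, w].
In Python, from bench import r gives the robot as it stands.
- The arm moves only by the tool drive_tool, never from a script. Its argument "motion" is a list of rows, each a list of 4 numbers: the shift along the tool's x, y, z in cm, then the turn about the tool's x in units of 5 degrees (1.0 is 5 degrees). In form: [[tx, ty, tz, twist], ...]. A call has 1 to 20 rows; each row is the pose to reach, as a shift and turn from the pose commanded when the call began, along the tool's axes at that moment; what a row does not reach only later rows make up. A row lasts 1/12 s, in which the tool goes at most 41.7 mm and 7.16 degrees, less where a joint would pass 70% of its speed; a pose out of reach is approached as far as the arm can. A call with a gripper value outside its range is refused whole. "grip" is the closure in counts, from 0 (fully open) to 255 (shut), set as the call begins (left out, the last holds). The fingers move at their own pace and stop on an object; "force" is the grip in N (left out, the last holds). Time passes only in rows, so rows that repeat a pose let the fingers close. It gives the time, the measured TCP pose, the force and the opening at its end, in the units of the state.
- r.read_state(): the state, without advancing time (a new reading comes with each control period).
- r.camera(name): name is "scene" or "side" or "wrist"; returns the picture (400x640x3 uint8, red, green, blue); there is no depth.
- r.calibration(name): a dict with "fx", "fy", "cx", "cy" (pixels), "dist" ([k1, k2, p1, p2, k3] as OpenCV has them; the pictures are not rectified), "xyz" and "orientation" of the camera in the world. Camera axes: x right, y up, looking along -z (the intrinsics and any distortion apply to the point x, -y, -z); pixel columns grow to the right and rows downward; lengths in m; the calibration is good to about 2 mm. A picture is of the moment at which its call begins: read the wrist's pose just before it. calibration takes no time and is no camera call; for the wrist camera it gives the pose at the moment of the call.
- r.close_job(): hands the job in, once; it reports no verdict.
The state is a dict: "time": time; "joint_positions": joint angles; "joint_vel": joint speeds; "joint_torque": joint torques, N m; "ee_pos": TCP position; "eef_rot": TCP orientation; "ft_force": force on the tool from outside, world axes, zero at the start; "torque": the same for the moment, N m; "width": finger opening in m.
Only numpy, scipy, OpenCV 4.12 (cv2) and the standard library are available. Lean on these libraries where they do the work, as an engineer would, in place of code of your own. Each camera call takes 0.05 s, during which the arm holds its last target.

## Working session

There is one attempt and no reset: what is moved stays moved. The work goes in short steps, Python scripts to look and compute and a tool call to move; the robot and the scene stay as the last step left them, time stands still between calls to the robot, and variables do not carry over. Pictures are saved under pics/ and viewed, and the job is handed in when it is done.

Besides the shell and the picture viewer there is one more tool, called after ">>>" as name([rows], argument=value, ...), one row to a line, values as JSON. drive_tool: Moves the arm, as the interface text tells. Its arguments: {"type":"object","properties":{"motion":{"type":"array","items":{"type":"array","items":{"type":"number"}}},"grip":{"type":"number"},"force":{"type":"number"}},"required":["motion"]}

```bash
ls; mkdir -p pics
python3 - <<'E'
from bench import r
import cv2
print(r.read_state())
for n in ("scene","side","wrist"):
    c=r.calibration(n); print(n,c)
    cv2.imwrite(f"pics/{n}0.png",r.camera(n)[:,:,::-1])
E
```

```text
pics
{'time': 0.0, 'joint_positions': array([-1.23257863,  0.33288668, -0.06470762,  1.46094779,  0.0216036 ,
        1.3499049 , -0.088498  ]), 'joint_vel': array([ 0.00018023, -0.00020312,  0.00112118, -0.00043611,  0.00019397,
        0.0005039 ,  0.00079703]), 'joint_torque': array([ 5.49320303e-04, -6.23258328e+01,  2.48802023e-02, -3.89886189e+01,
       -6.13189023e-02,  3.99486395e-02,  1.67097114e-04]), 'ee_pos': array([0.22052199, 0.58441205, 0.24074161]), 'eef_rot': array([ 0.12635812,  0.6957006 , -0.12737505,  0.69556444]), 'ft_force': array([ 0.73595619, -0.83953253,  0.91526472]), 'torque': array([-0.03910547, -0.01298897,  0.01631358]), 'width': 0.08686489299536113}
scene {'fx': 368.8210324889826, 'fy': 368.8210324889826, 'cx': 321.5529430196163, 'cy': 199.3261418599733, 'dist': array([-0.04975613,  0.        ,  0.        ,  0.        ,  0.        ]), 'xyz': array([ 0.97967278, -0.20370023,  0.8591904 ]), 'orientation': array([0.21819105, 0.14794296, 0.52044136, 0.81218615])}
side {'fx': 380.6803200599334, 'fy': 380.6803200599334, 'cx': 317.3041148207694, 'cy': 201.59482569185855, 'dist': array([-0.05011316,  0.        ,  0.        ,  0.        ,  0.        ]), 'xyz': array([-0.00082005, -0.67061307,  0.69043557]), 'orientation': array([ 0.42375685, -0.15625617, -0.3020142 ,  0.83952461])}
wrist {'fx': 275.53522194901115, 'fy': 275.53522194901115, 'cx': 319.2178915772734, 'cy': 198.67572669122842, 'dist': array([-0.01950394,  0.        ,  0.        ,  0.        ,  0.        ]), 'xyz': array([0.14322797, 0.61405712, 0.38339741]), 'orientation': array([-0.12570237, -0.08629612,  0.56193351,  0.81300838])}
```

View pics/scene0.png

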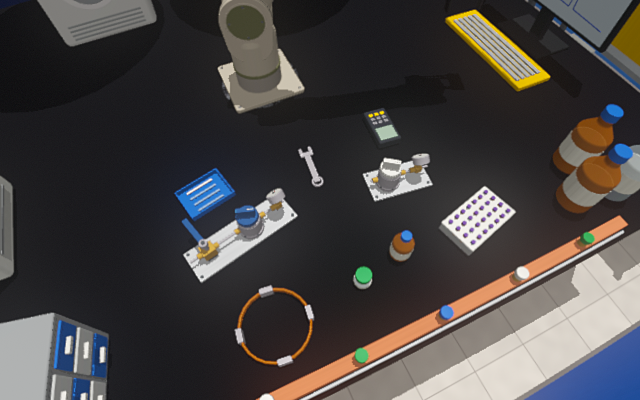

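View pics/side0.png

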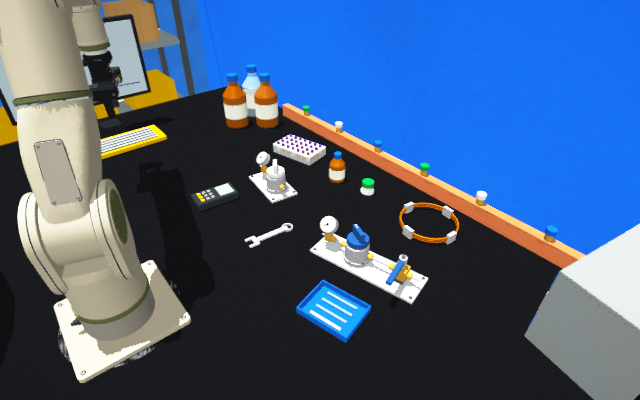

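View pics/wrist0.png

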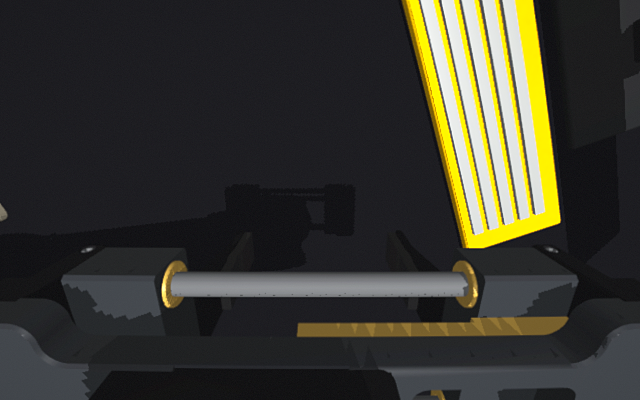

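The scene view shows the blue knob near (247,215), the lever axis near (207,245) and the gauge near (275,197). In the side view the knob is near (358,238) and the lever near (400,268). Next I'll zoom in and measure.

```bash
cat > h.py <<'E'
import numpy as np, cv2
from scipy.spatial.transform import Rotation as R
from bench import r
def KD(c): return np.array([[c['fx'],0,c['cx']],[0,c['fy'],c['cy']],[0,0,1]]),np.array(c['dist'])
def ray(c,p):
    K,D=KD(c); u=cv2.undistortPoints(np.array([[p]],float),K,D)[0,0]
    d=R.from_quat(c['orientation']).apply([u[0],-u[1],-1]); return np.array(c['xyz']),d/np.linalg.norm(d)
def onz(c,p,z):
    o,d=ray(c,p); return o+d*(z-o[2])/d[2]
def proj(c,X):
    q=R.from_quat(c['orientation']).inv().apply(np.atleast_2d(X)-c['xyz']); q=q*[1,-1,-1]
    K,D=KD(c); return cv2.projectPoints(q,np.zeros(3),np.zeros(3),K,D)[0][:,0]
def tri(c1,p1,c2,p2):
    o1,d1=ray(c1,p1);o2,d2=ray(c2,p2)
    A=np.stack([d1,-d2],1);t=np.linalg.lstsq(A,o2-o1,rcond=None)[0]
    a=o1+t[0]*d1;b=o2+t[1]*d2; return (a+b)/2,np.linalg.norm(a-b)
E
python3 - <<'E'
import cv2
a=cv2.imread('pics/scene0.png')[180:290,170:310];b=cv2.imread('pics/side0.png')[205:305,300:440]
cv2.imwrite('pics/za.png',cv2.resize(a,None,fx=5,fy=5,interpolation=cv2.INTER_CUBIC))
cv2.imwrite('pics/zb.png',cv2.resize(b,None,fx=5,fy=5,interpolation=cv2.INTER_CUBIC))
E
```

```text
(no output)
```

View pics/za.png

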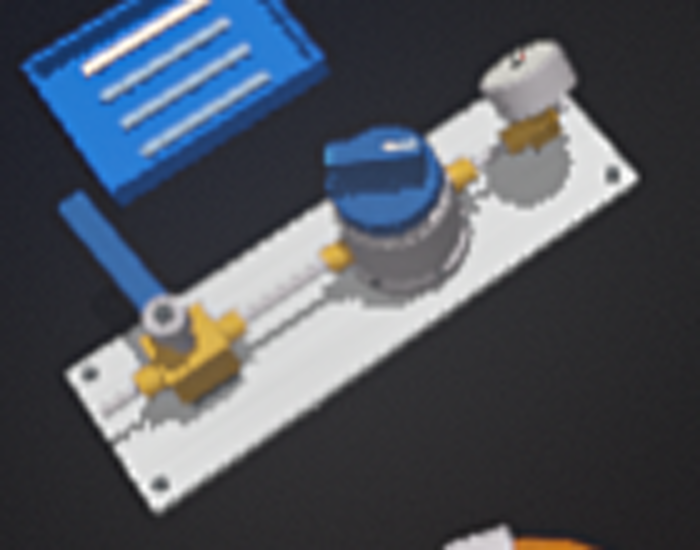

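View pics/zb.png

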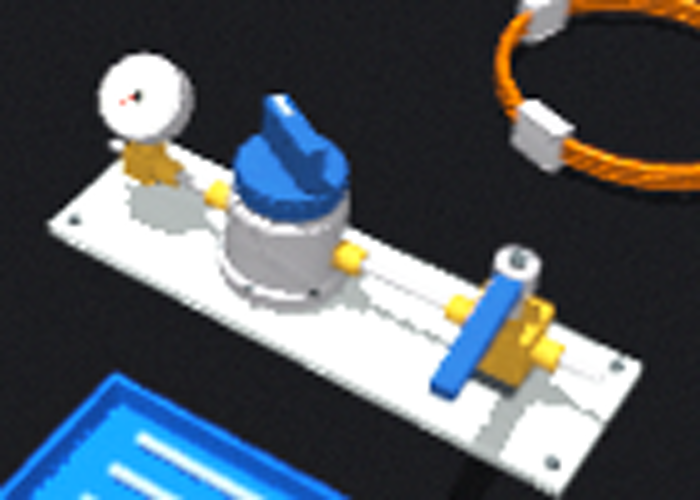

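Run:
```python
from h import *
np.set_printoptions(precision=4,suppress=True)
s=r.calibration('scene');d=r.calibration('side')
S=lambda u,v:(170+u/5-.4,180+v/5-.4)
D=lambda u,v:(300+u/5-.4,205+v/5-.4)
L=onz(s,S(66,374),.008);B=onz(s,S(158,512),.008);Rr=onz(s,S(638,178),.008)
print('scene L,B,R',L,B,Rr,np.linalg.norm(L-B),np.linalg.norm(B-Rr))
a=onz(d,D(50,227),.008);b=onz(d,D(640,365),.008);c=onz(d,D(560,492),.008)
print('side',a,b,c,np.linalg.norm(b-c))
print('hub',tri(s,S(165,312),d,D(518,258)))
print('leverend', onz(s,S(75,200),.079), onz(d,D(443,385),.079))
# bar ends top z=.104
print('white end',onz(s,S(412,145),.104),onz(d,D(280,98),.104))
print('other end',onz(s,S(330,150),.104),onz(d,D(325,185),.104))
for n,c_,T,pts in (('s',s,S,[(90,374),(160,484),(612,175)]),('d',d,D,[(75,220),(617,367),(552,463)])):
    print(n,[onz(c_,T(*p),.009)[:2] for p in pts])
```

```text
scene L,B,R [ 0.5168 -0.3857  0.008 ] [ 0.6053 -0.3622  0.008 ] [ 0.5346 -0.0834  0.008 ] 0.09152781949505705 0.28764954113142527
side [ 0.4462 -0.109   0.008 ] [ 0.6046 -0.3634  0.008 ] [ 0.5149 -0.3874  0.008 ] 0.0928122514763186
hub (array([ 0.5473, -0.3206,  0.0834]), np.float64(0.001960770273890955))
leverend [ 0.4686 -0.3449  0.079 ] [ 0.4677 -0.3485  0.079 ]
white end [ 0.5237 -0.1869  0.104 ] [ 0.5252 -0.1885  0.104 ]
other end [ 0.5099 -0.2231  0.104 ] [ 0.4976 -0.2461  0.104 ]
s [array([ 0.5224, -0.3744]), array([ 0.5925, -0.3574]), array([ 0.5278, -0.0952])]
d [array([ 0.4588, -0.1139]), array([ 0.5941, -0.3575]), array([ 0.5243, -0.3749])]
```

```bash
cat >> h.py <<'E'
def axes(q=None):
    q=r.read_state()['eef_rot'] if q is None else q
    return R.from_quat(q).as_matrix()
def goal(p):
    st=r.read_state();M=axes(st['eef_rot']); return M.T@(np.array(p)-st['ee_pos'])*100
E
python3 - <<'E'
from h import *
np.set_printoptions(precision=3,suppress=True)
M=axes();print(M); print('yaw of tool y',np.degrees(np.arctan2(M[1,1],M[0,1])))
for p in ([.45,.15,.24],[.518,-.204,.24]): print(goal(p))
E
```

```text
[[-0.     0.353  0.936]
 [-0.001  0.936 -0.353]
 [-1.    -0.001  0.   ]]
yaw of tool y 69.328586331613
[  0.13  -32.556  36.809]
[  0.162 -63.276  55.667]
```

>>> drive_tool([
  [0,-6.5,7.4,1.5],
  [0,-13,14.7,3],
  [0,-19.5,22,4.5],
  [0,-26,29.5,6],
  [0,-32.5,36.8,7.5],
  [0,-36,39,9],
  [0,-39.5,41,10.3],
  [0,-43,43.5,11.6],
  [0,-46.5,45.5,13],
  [0,-50,47.5,14.3],
  [0,-53.5,49.5,15.6],
  [0,-57,51.5,17],
  [0,-60,53.5,18],
  [0,-63.3,55.7,18.2],
  [0,-63.3,55.7,18.2],
  [0,-63.3,55.7,18.2],
  [0,-63.3,55.7,18.2],
])

```text
time: 1.57
ee_pos: [0.4802, -0.0735, 0.2417]
eef_rot: [0.585, 0.397, -0.585, 0.397]
ft_force: [2.4, 1.3, 0.2]
width: 0.087
```

Run:
```python
from h import *
np.set_printoptions(precision=4,suppress=True)
st=r.read_state();print(st['time'],st['ee_pos'],st['joint_positions'],st['ft_force'],st['torque'],axes())
print(r.calibration('wrist')['xyz'])
for n in ("scene","side","wrist"):
    cv2.imwrite(f"pics/{n}1.png",r.camera(n)[:,:,::-1])
```

```text
1.5667 [ 0.4802 -0.0735  0.2417] [-0.5733 -0.0028  0.6393  1.8462  0.0012  1.2971 -0.3124] [2.3956 1.2659 0.1572] [-0.0264  0.005   0.0001] [[ 0.0006  0.9294 -0.3691]
 [ 0.0005 -0.3691 -0.9294]
 [-1.      0.0004 -0.0006]]
[0.5117 0.0039 0.3843]
```

View pics/wrist1.png

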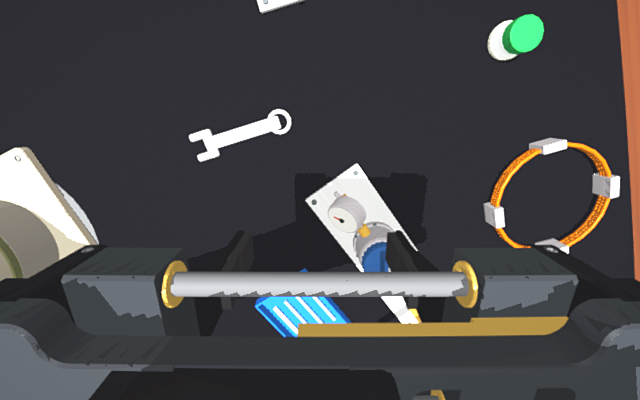

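The wrist view shows the knob at about (378,260), partly behind a finger, so I'll move on until the camera is above it.

Run:
```python
from h import *
print(goal([.49,-.29,.24]))
```

```text
[ 0.1628564   8.97256954 19.59416837]
```

>>> drive_tool([
  [0,1.5,3.3,0],
  [0,3,6.5,0],
  [0,4.5,10,0],
  [0,6,13,0],
  [0,7.5,16.5,0],
  [0,9,19.6,0],
  [0,9,19.6,0],
  [0,9,19.6,0],
  [0,9,19.6,0],
])

```text
time: 2.47
ee_pos: [0.4919, -0.2853, 0.241]
eef_rot: [-0.585, -0.398, 0.585, -0.397]
ft_force: [-0.3, 0.8, 0.6]
width: 0.087
```

Run:
```python
from h import *
np.set_printoptions(precision=4,suppress=True)
st=r.read_state();print(st['time'],st['ee_pos'],st['joint_positions'],st['joint_vel'],st['ft_force'],st['torque'],axes())
c=r.calibration('wrist');print(c)
for n in ("wrist",):
    cv2.imwrite(f"pics/{n}2.png",r.camera(n)[:,:,::-1])
P=np.array([[.5178,-.2043,.104],[.5473,-.3206,.084],[.5245,-.188,.104]]);print(proj(c,P))
```

```text
2.4667 [ 0.4919 -0.2853  0.241 ] [-0.2519  0.2596  0.8333  1.6512 -0.198   1.3197  0.2374] [-0.022  -0.0173 -0.0097  0.0075  0.0017 -0.001   0.0005] [-0.2817  0.7918  0.6079] [-0.1067  0.0522  0.0445] [[-0.0008  0.9298 -0.3682]
 [ 0.0011 -0.3682 -0.9298]
 [-1.     -0.0012 -0.0008]]
{'fx': 275.53522194901115, 'fy': 275.53522194901115, 'cx': 319.2178915772734, 'cy': 198.67572669122842, 'dist': array([-0.0195,  0.    ,  0.    ,  0.    ,  0.    ]), 'xyz': array([ 0.5235, -0.2079,  0.3836]), 'orientation': array([-0.1494,  0.0295, -0.1854,  0.9708])}
[[312.9279 110.4967]
 [375.462  199.86  ]
 [313.036   91.1035]]
```

View pics/wrist2.png

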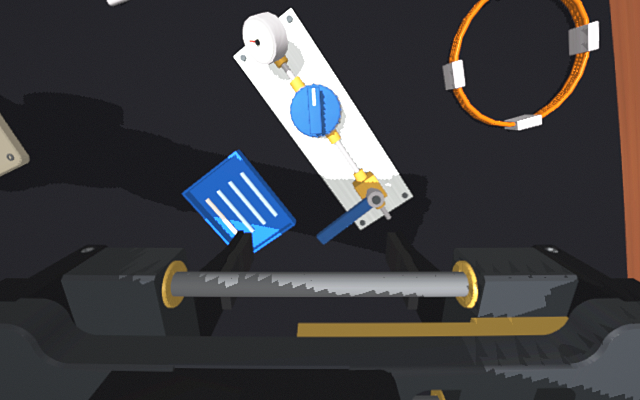

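The wrist view from above shows the knob disc centred near (315,110), its white line pointing up at (314,97), and the lever hub at (376,199). I'll zoom in and refine.

Run:
```python
import cv2
a=cv2.imread('pics/wrist2.png')
cv2.imwrite('pics/zw.png',cv2.resize(a[75:145,275:355],None,fx=8,fy=8,interpolation=cv2.INTER_CUBIC))
cv2.imwrite('pics/zl.png',cv2.resize(a[165:255,305:425],None,fx=6,fy=6,interpolation=cv2.INTER_CUBIC))
```

```text
(no output)
```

View pics/zw.png

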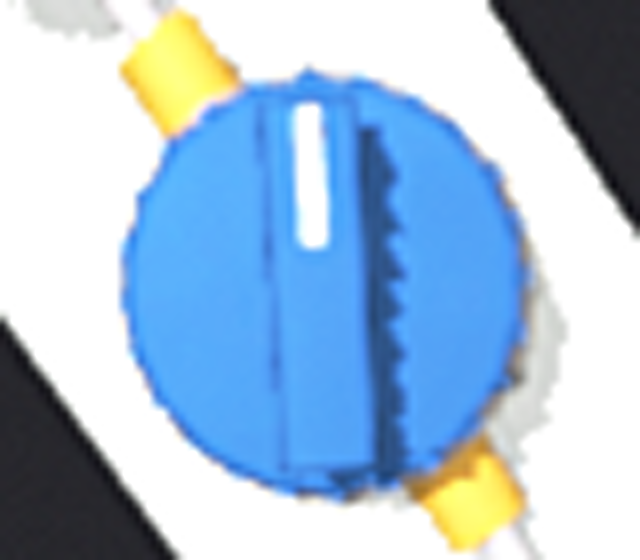

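View pics/zl.png

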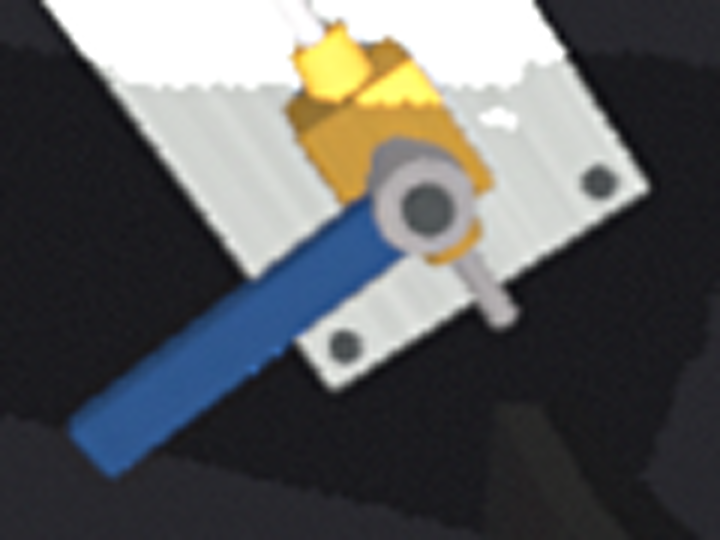

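Run:
```python
from h import *
np.set_printoptions(precision=4,suppress=True)
c=r.calibration('wrist')
Z=lambda u,v:(275+u/8-.44,75+v/8-.44)
W=lambda u,v:(305+u/6-.42,165+v/6-.42)
t=onz(c,Z(313,98),.104);b=onz(c,Z(331,467),.104)
print('bar',t,b,(t+b)/2,np.linalg.norm(t-b),np.degrees(np.arctan2(*(t-b)[1::-1])))
t=onz(c,Z(357,100),.104);b=onz(c,Z(378,465),.104);print('redge',np.degrees(np.arctan2(*(t-b)[1::-1])))
t=onz(c,Z(309,105),.104);b=onz(c,Z(314,245),.104);print('white',np.degrees(np.arctan2(*(t-b)[1::-1])),t,b)
# skirt circle by mask
im=cv2.imread('pics/wrist2.png')[75:145,275:355];hsv=cv2.cvtColor(im,cv2.COLOR_BGR2HSV)
m=cv2.inRange(hsv,(95,80,40),(130,255,255));cs=max(cv2.findContours(m,0,2)[0],key=cv2.contourArea)
(x,y),rad=cv2.minEnclosingCircle(cs);e=cv2.fitEllipse(cs);print((x,y),rad,e)
print('skirt',onz(c,(x+275,y+75),.074),onz(c,(e[0][0]+275,e[0][1]+75),.074))
print('hub',onz(c,W(427,210),.084)); 
hub=onz(c,W(427,210),.084)
le=(onz(c,W(72,430),.079)+onz(c,W(112,476),.079))/2;print('lev end',le,np.linalg.norm((le-hub)[:2]))
print('screws',onz(c,W(600,181),.009),onz(c,W(345,346),.009))
print('corners',onz(c,W(650,188),.008),onz(c,W(333,392),.008))
```

```text
bar [ 0.5267 -0.1841  0.104 ] [ 0.5128 -0.2246  0.104 ] [ 0.5197 -0.2043  0.104 ] 0.04275357520074843 71.08807701871852
redge 71.95099196964678
white 70.25691066747693 [ 0.5259 -0.1847  0.104 ] [ 0.5206 -0.1995  0.104 ]
(39.44701385498047, 35.37659454345703) 26.745634078979492 ((40.056304931640625, 35.215877532958984), (49.67576599121094, 51.841548919677734), 171.14608764648438)
skirt [ 0.5189 -0.2038  0.074 ] [ 0.5196 -0.2039  0.074 ]
hub [ 0.548  -0.3199  0.084 ]
lev end [ 0.4691 -0.3461  0.079 ] 0.08316524739442391
screws [ 0.5946 -0.3562  0.009 ] [ 0.5247 -0.3739  0.009 ]
corners [ 0.6054 -0.3627  0.008 ] [ 0.518  -0.3849  0.008 ]
```

Run:
```python
from h import *
print(goal([.5193,-.2042,.102]))
```

```text
[13.92538285 -0.42038185 -8.48578486]
```

>>> drive_tool([
  [0,-0.1,-2.8,-0.5],
  [0,-0.2,-5.6,-0.5],
  [0,-0.4,-8.5,-0.5],
  [2,-0.4,-8.5,-0.5],
  [5,-0.4,-8.5,-0.5],
  [8,-0.4,-8.5,-0.5],
  [10,-0.4,-8.5,-0.5],
  [10,-0.4,-8.5,-0.5],
  [10,-0.4,-8.5,-0.5],
], grip=60)

```text
time: 3.27
ee_pos: [0.5192, -0.2047, 0.1415]
eef_rot: [-0.576, -0.411, 0.576, -0.41]
ft_force: [0.7, 0.2, 0.9]
width: 0.0669
```

Run:
```python
from h import *
np.set_printoptions(precision=4,suppress=True)
st=r.read_state();print(st['time'],st['ee_pos'],st['joint_positions'],st['ft_force'],st['torque'],st['width'])
M=axes();print('yaw',np.degrees(np.arctan2(M[1,1],M[0,1])),M[:,0]);print(goal([.5193,-.2042,.102]))
c=r.calibration('wrist')
cv2.imwrite("pics/wrist3.png",r.camera('wrist')[:,:,::-1]);cv2.imwrite("pics/side3.png",r.camera('side')[:,:,::-1])
cv2.imwrite("pics/scene3.png",cv2.resize(r.camera('scene')[150:300,150:350,::-1],None,fx=4,fy=4))
```

```text
3.2667 [ 0.5192 -0.2047  0.1415] [-0.3413  0.3227  0.757   1.7972 -0.2448  1.1195  0.1657] [0.6703 0.1998 0.8679] [-0.1054  0.1153 -0.0075] 0.06692547950747028
yaw -19.04950054892702 [-0.0013  0.0009 -1.    ]
[ 3.9477  0.0042 -0.0474]
```

View pics/wrist3.png

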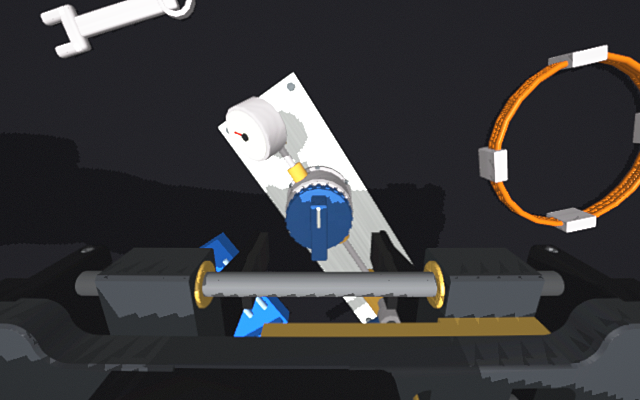

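View pics/scene3.png

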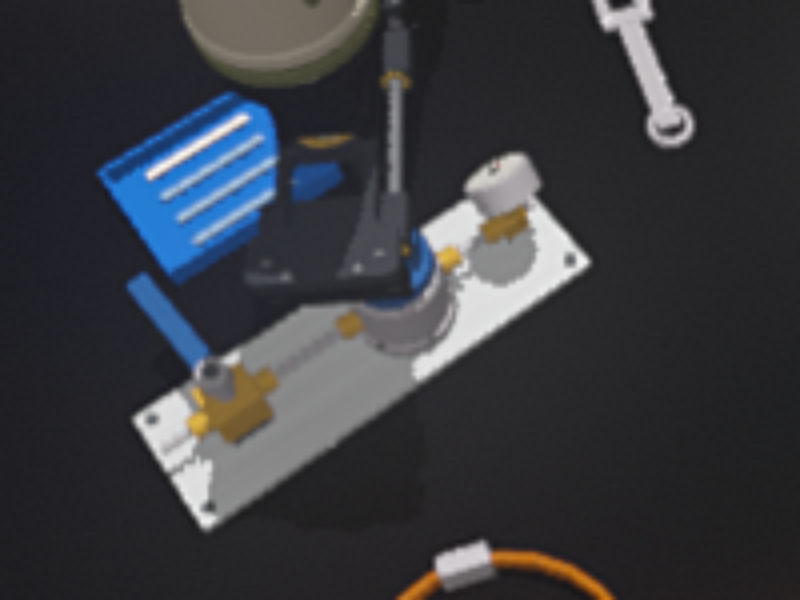

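The wrist view shows the bar at column 319, midway between the fingers and vertical in the image, so it's aligned. I'll descend.

>>> drive_tool([
  [1.5,0,-0.05,0],
  [3,0,-0.05,0],
  [3.9,0,-0.05,0],
  [3.9,0,-0.05,0],
  [3.9,0,-0.05,0],
])

```text
time: 3.83
ee_pos: [0.5196, -0.2059, 0.1032]
eef_rot: [0.576, 0.41, -0.576, 0.41]
ft_force: [0.1, -0.2, 0.4]
width: 0.0665
```

```bash
cat >> h.py <<'E'
def rep():
    np.set_printoptions(precision=4,suppress=True)
    st=r.read_state();M=axes(st['eef_rot'])
    print('t %.2f'%st['time'],'p',st['ee_pos'],'yaw %.2f'%np.degrees(np.arctan2(M[1,1],M[0,1])),'F',st['ft_force'],'M',st['torque'],'w %.4f'%st['width'],'j7 %.3f tau %.3f'%(st['joint_positions'][6],st['joint_torque'][6]))
E
python3 -c "
from h import *;rep()"
```

```text
t 3.83 p [ 0.5196 -0.2059  0.1032] yaw -19.17 F [ 0.1129 -0.1546  0.4425] M [-0.1265  0.0366  0.0019] w 0.0665 j7 0.197 tau 0.058
```

>>> drive_tool([
  [0.1,0,-0.15,0],
  [0.1,0,-0.15,0],
  [0.1,0,-0.15,0],
  [0.1,0,-0.15,0],
  [0.1,0,-0.15,0],
  [0.1,0,-0.15,0],
  [0.1,0,-0.15,0],
  [0.1,0,-0.15,0],
  [0.1,0,-0.15,0],
  [0.1,0,-0.15,0],
], grip=255, force=20)

```text
time: 4.67
ee_pos: [0.519, -0.2041, 0.1015]
eef_rot: [-0.576, -0.411, 0.577, -0.409]
ft_force: [-4.7, 2.0, 2.9]
width: 0.0119
```

```bash
python3 -c "
from h import *;rep()"
```

```text
t 4.67 p [ 0.519  -0.2041  0.1015] yaw -19.17 F [-4.6932  2.0399  2.8612] M [0.4808 1.1667 0.1097] w 0.0119 j7 0.195 tau -0.067
```

>>> drive_tool([
  [0,-0.05,0,-0.2],
  [0,-0.05,0,-0.2],
  [0,-0.05,0,-0.2],
  [0,-0.05,0,-0.2],
])

```text
time: 5.0
ee_pos: [0.5189, -0.2041, 0.1015]
eef_rot: [-0.573, -0.415, 0.573, -0.414]
ft_force: [-5.4, 2.5, 4.6]
width: 0.012
```

```bash
python3 -c "
from h import *;rep()"
```

```text
t 5.00 p [ 0.5189 -0.2041  0.1015] yaw -18.19 F [-5.39    2.5195  4.5787] M [0.4265 1.2072 0.0098] w 0.0120 j7 0.210 tau 0.011
```

>>> drive_tool([
  [0,0,0,0.8],
  [0,0,0,1.6],
  [0,0,0,2.4],
  [0,0,0,3.2],
  [0,0,0,4.0],
  [0,0,0,4.6],
  [0,0,0,4.8],
  [0,0,0,4.8],
  [0,0,0,4.8],
])

```text
time: 5.75
ee_pos: [0.5193, -0.2043, 0.1015]
eef_rot: [-0.646, -0.287, 0.646, -0.287]
ft_force: [-3.9, 1.9, 3.4]
width: 0.0124
```

```bash
python3 -c "
from h import *;rep()"
```

```text
t 5.75 p [ 0.5193 -0.2043  0.1015] yaw -42.09 F [-3.8933  1.8529  3.4426] M [0.2283 0.8901 0.0241] w 0.0124 j7 -0.169 tau -0.140
```

>>> drive_tool([
  [0,0,0,0.3],
  [0,0,0,0.6],
  [0,0,0,0.8],
  [0,0,0,1.0],
  [0,0,0,1.0],
  [0,0,0,1.0],
])

```text
time: 6.25
ee_pos: [0.5194, -0.2044, 0.1015]
eef_rot: [-0.658, -0.258, 0.658, -0.258]
ft_force: [-3.0, 0.2, 2.3]
width: 0.0118
```

```bash
python3 -c "
from h import *;rep()"
```

```text
t 6.25 p [ 0.5194 -0.2044  0.1015] yaw -47.17 F [-3.0246  0.2118  2.3254] M [-0.0084  0.8309 -0.0254] w 0.0118 j7 -0.249 tau -0.051
```

Turned 29° with no stop (Mz −0.025). The next place a stop could be is 42°, so I'll go to 44°.

>>> drive_tool([
  [0,0,0,0.7],
  [0,0,0,1.4],
  [0,0,0,2.0],
  [0,0,0,2.3],
  [0,0,0,2.6],
  [0,0,0,2.8],
  [0,0,0,3.0],
  [0,0,0,3.0],
  [0,0,0,3.0],
])

```text
time: 7.0
ee_pos: [0.5195, -0.2045, 0.1015]
eef_rot: [0.686, 0.17, -0.686, 0.17]
ft_force: [-0.3, -2.5, -1.1]
width: 0.0117
```

```bash
python3 -c "
from h import *;rep()"
```

```text
t 7.00 p [ 0.5195 -0.2045  0.1015] yaw -62.15 F [-0.3256 -2.4721 -1.1397] M [-0.7033  0.3678 -0.0527] w 0.0117 j7 -0.483 tau -0.039
```

Still no stop at 44° (Mz −0.05). I'll go to 59°.

>>> drive_tool([
  [0,0,0,0.7],
  [0,0,0,1.4],
  [0,0,0,2.0],
  [0,0,0,2.3],
  [0,0,0,2.6],
  [0,0,0,2.8],
  [0,0,0,3.0],
  [0,0,0,3.0],
  [0,0,0,3.0],
])

```text
time: 7.75
ee_pos: [0.5196, -0.2048, 0.1015]
eef_rot: [0.703, 0.079, -0.703, 0.079]
ft_force: [1.4, -5.5, -3.3]
width: 0.0116
```

```bash
python3 -c "
from h import *;rep()"
```

```text
t 7.75 p [ 0.5196 -0.2048  0.1015] yaw -77.18 F [ 1.4434 -5.4958 -3.2983] M [-1.3306 -0.106  -0.0691] w 0.0116 j7 -0.714 tau -0.002
```

No stop at 59°. I'll go to 74°, easing the side force slightly.

>>> drive_tool([
  [0,0.05,0,0.7],
  [0,0.05,0,1.4],
  [0,0.05,0,2.0],
  [0,0.05,0,2.3],
  [0,0.05,0,2.6],
  [0,0.05,0,2.8],
  [0,0.05,0,3.0],
  [0,0.05,0,3.0],
  [0,0.05,0,3.0],
])

```text
time: 8.5
ee_pos: [0.5196, -0.2051, 0.1016]
eef_rot: [0.707, -0.013, -0.707, -0.013]
ft_force: [0.5, -5.3, -2.7]
width: 0.0117
```

```bash
python3 -c "
from h import *;rep()"
```

```text
t 8.50 p [ 0.5196 -0.2051  0.1016] yaw -92.15 F [ 0.534  -5.3361 -2.6513] M [-1.3989  0.0266  0.0929] w 0.0117 j7 -0.941 tau -0.123
```

Mz changed sign to +0.09. I'll creep 1° further.

>>> drive_tool([
  [0,0,0,0.1],
  [0,0,0,0.2],
  [0,0,0,0.2],
  [0,0,0,0.2],
])

```text
time: 8.83
ee_pos: [0.5196, -0.205, 0.1016]
eef_rot: [0.707, -0.02, -0.707, -0.019]
ft_force: [0.8, -4.6, -3.0]
width: 0.0117
```

```bash
python3 -c "
from h import *;rep()"
```

```text
t 8.83 p [ 0.5196 -0.205   0.1016] yaw -93.15 F [ 0.8387 -4.5606 -3.0471] M [-1.3911  0.0145  0.1751] w 0.0117 j7 -0.956 tau -0.225
```

>>> drive_tool([
  [0,0,0,0.1],
  [0,0,0,0.1],
  [0,0,0,0.1],
])

```text
time: 9.08
ee_pos: [0.5196, -0.205, 0.1016]
eef_rot: [0.707, -0.023, -0.707, -0.022]
ft_force: [0.1, -5.7, -2.6]
width: 0.0121
```

```bash
python3 -c "
from h import *;rep()"
```

```text
t 9.08 p [ 0.5196 -0.205   0.1016] yaw -93.65 F [ 0.0969 -5.6831 -2.5928] M [-1.3376  0.0223  0.239 ] w 0.0121 j7 -0.964 tau -0.284
```

Mz is 0.24 and still rising, so this is the stop. It lies about 72° from the start, so the knob began on click 5. I'll turn back 75.5° of tool yaw to the neutral of the fifth click (yaw about −18.2).

>>> drive_tool([
  [0,0,0,-0.8],
  [0,0,0,-1.6],
  [0,0,0,-2.4],
  [0,0,0,-3.2],
  [0,0,0,-4.0],
  [0,0,0,-4.8],
  [0,0,0,-5.6],
  [0,0,0,-6.4],
  [0,0,0,-7.2],
  [0,0,0,-8.0],
  [0,0,0,-8.8],
  [0,0,0,-9.6],
  [0,0,0,-10.4],
  [0,0,0,-11.2],
  [0,0,0,-12.0],
  [0,0,0,-12.8],
  [0,0,0,-13.6],
  [0,0,0,-14.4],
  [0,0,0,-15.1],
  [0,0,0,-15.1],
])

```text
time: 10.75
ee_pos: [0.5189, -0.204, 0.1015]
eef_rot: [-0.572, -0.416, 0.572, -0.415]
ft_force: [-4.4, 1.1, 2.9]
width: 0.012
```

>>> drive_tool([
  [0,0,0,0],
  [0,0,0,0],
])

```text
time: 10.92
ee_pos: [0.519, -0.2041, 0.1015]
eef_rot: [-0.573, -0.415, 0.573, -0.413]
ft_force: [-5.4, 1.2, 4.2]
width: 0.0119
```

```bash
python3 -c "
from h import *;rep()"
```

```text
t 10.92 p [ 0.519  -0.2041  0.1015] yaw -18.29 F [-5.4029  1.2132  4.2175] M [0.1839 1.3406 0.0361] w 0.0119 j7 0.208 tau 0.016
```

>>> drive_tool([
  [0,0,0,0],
  [0,0,0,0],
  [0,0,0,0],
  [0,0,0,0],
  [0,0,0,0],
  [0,0,0,0],
  [-2,0,0,0],
  [-5,0,0,0],
  [-8,0,0,0],
  [-11,0,3,0],
  [-14,0,6,0],
  [-14,0,8.5,0],
  [-14,0,8.5,0],
  [-14,0,8.5,0],
  [-14,0,8.5,0],
], grip=60)

```text
time: 12.17
ee_pos: [0.4931, -0.2849, 0.241]
eef_rot: [0.573, 0.415, -0.573, 0.414]
ft_force: [0.4, 0.2, -0.9]
width: 0.0666
```

Run:
```python
from h import *
rep()
c=r.calibration('wrist');a=r.camera('wrist')[:,:,::-1]
cv2.imwrite("pics/wrist4.png",a)
u,v=proj(c,[.5193,-.2045,.104])[0].astype(int);print(u,v)
u0,v0=u-40,v-35;print(u0,v0)
cv2.imwrite('pics/zw4.png',cv2.resize(a[max(v0,0):v0+70,u0:u0+80],None,fx=8,fy=8,interpolation=cv2.INTER_CUBIC))
```

```text
t 12.17 p [ 0.4931 -0.2849  0.241 ] yaw -18.17 F [ 0.4125  0.1924 -0.927 ] M [-0.0974  0.1087 -0.0308] w 0.0666 j7 0.294 tau 0.047
318 110
278 75
```

View pics/wrist4.png

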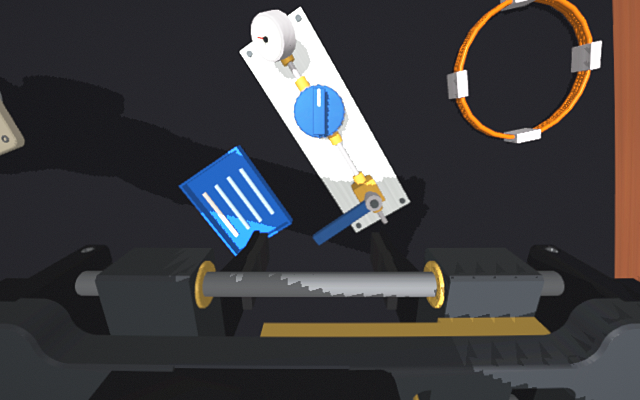

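View pics/zw4.png

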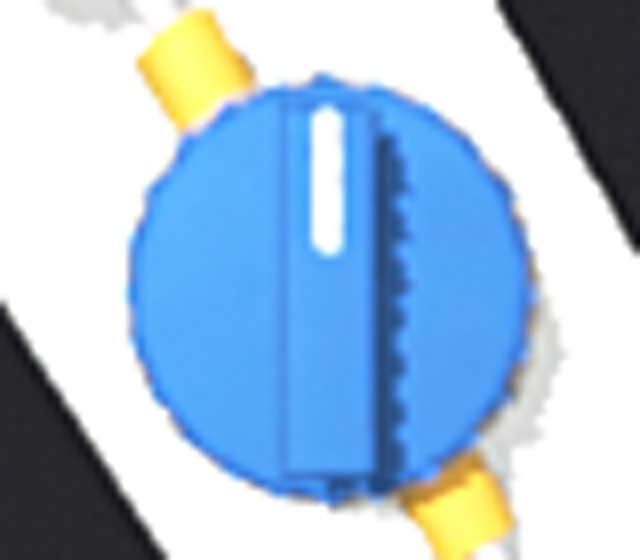

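The bar again lines up with the tool at yaw −18.2, the same notch as before. Next is the lever: angle about 198.4°, grip point about (0.488, −0.340).

Run:
```python
from h import *
rep();c=r.calibration('wrist')
hub=np.array([.548,-.320])
a=np.radians(198.4);p=hub+.063*np.array([np.cos(a),np.sin(a)]);print(p,goal([*p,.076]))
```

```text
t 12.22 p [ 0.4933 -0.2843  0.2408] yaw -18.10 F [ 0.5933  0.0196 -0.5041] M [-0.0779  0.084  -0.0009] w 0.0665 j7 0.294 tau 0.006
[ 0.4882 -0.3399] [16.4785  1.2588  5.4468]
```

>>> drive_tool([
  [0,0.4,1.5,1.4],
  [0,0.8,3,2.8],
  [0,1.2,4.5,4.2],
  [0,1.2,5.4,5.6],
  [0,1.2,5.4,7.0],
  [2,1.2,5.4,8.4],
  [5,1.2,5.4,9.8],
  [8,1.2,5.4,10.7],
  [11,1.2,5.4,10.7],
  [11,1.2,5.4,10.7],
  [11,1.2,5.4,10.7],
], grip=130)

```text
time: 13.13
ee_pos: [0.4873, -0.3392, 0.1306]
eef_rot: [-0.697, -0.114, 0.699, -0.113]
ft_force: [-0.3, -0.4, 0.9]
width: 0.0426
```

Run:
```python
from h import *
rep();print(goal([.4882,-.3399,.076]))
cv2.imwrite("pics/wrist5.png",r.camera('wrist')[:,:,::-1])
cv2.imwrite("pics/side5.png",cv2.resize(r.camera('side')[180:330,270:470,::-1],None,fx=4,fy=4))
```

```text
t 13.13 p [ 0.4873 -0.3392  0.1306] yaw -71.56 F [-0.2551 -0.3859  0.949 ] M [-0.0532  0.0954  0.0132] w 0.0426 j7 -0.381 tau 0.084
[ 5.4567  0.1041 -0.0773]
```

View pics/wrist5.png

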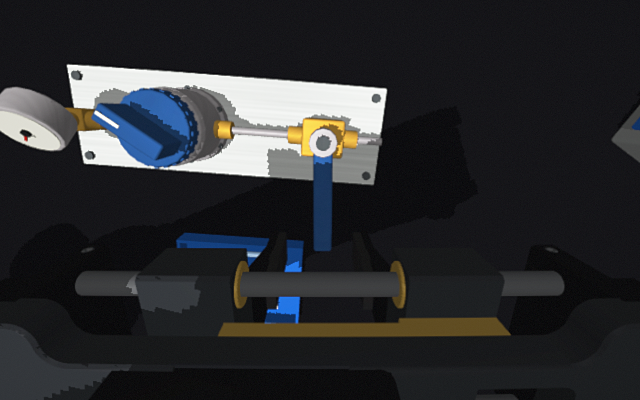

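View pics/side5.png

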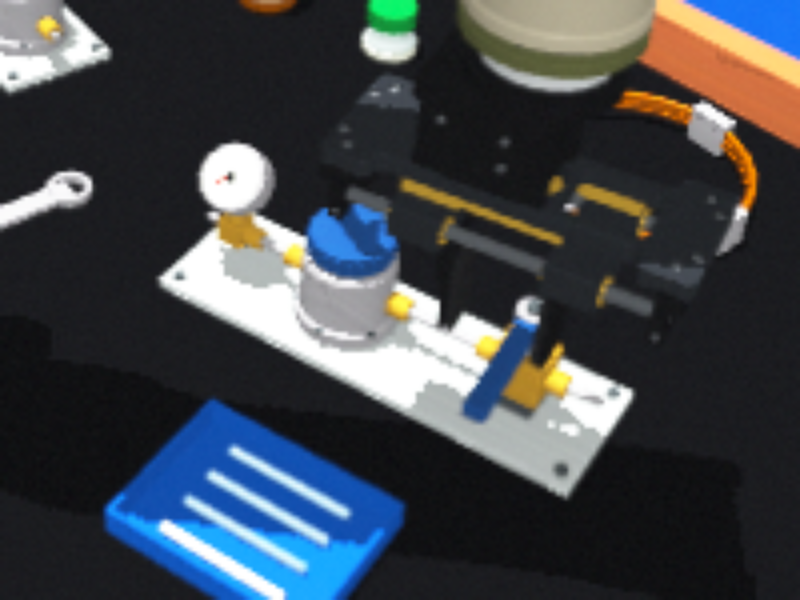

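The wrist view shows the lever at column 322, between the fingers (275 to 365). I'll descend and close lightly.

>>> drive_tool([
  [2,0.1,-0.05,0],
  [4,0.1,-0.05,0],
  [5.4,0.1,-0.05,0],
  [5.4,0.1,-0.05,0],
  [5.4,0.1,-0.05,0],
  [5.4,0.1,-0.05,0],
])

```text
time: 13.73
ee_pos: [0.489, -0.3419, 0.079]
eef_rot: [0.699, 0.112, -0.698, 0.113]
ft_force: [-0.1, -0.6, 1.1]
width: 0.0427
```

Run:
```python
from h import *
rep();print(goal([.4882,-.3399,.076]))
```

```text
t 13.73 p [ 0.489  -0.3419  0.079 ] yaw -71.67 F [-0.0562 -0.5633  1.1059] M [-0.0344  0.1744  0.0105] w 0.0427 j7 -0.341 tau 0.007
[ 0.3005 -0.2187  0.0114]
```

>>> drive_tool([
  [0,0,0,0],
  [0,0,0,0],
  [0,0,0,0],
  [0,0,0,0],
  [0,0,0,0],
  [0,0,0,0],
], grip=255, force=10)

```text
time: 14.23
ee_pos: [0.4884, -0.3414, 0.0776]
eef_rot: [0.698, 0.113, -0.698, 0.113]
ft_force: [-0.3, 0.1, 1.4]
width: 0.0136
```

Run:
```python
from h import *
rep()
st=r.read_state();M=axes();h=np.array([.548,-.320]);d=st['ee_pos'][:2]-h
rad=np.linalg.norm(d);a0=np.arctan2(d[1],d[0]);print('rad',rad,'ang',np.degrees(a0))
for k in range(0,91,10):
    a=a0+np.radians(k);p=h+rad*np.array([np.cos(a),np.sin(a)]);w=np.array([*p,st['ee_pos'][2]])-st['ee_pos'];print(k,np.round(M.T@w*100,2),-k/5)
```

```text
t 14.23 p [ 0.4884 -0.3414  0.0776] yaw -71.67 F [-0.2903  0.08    1.3698] M [0.0009 0.2213 0.0382] w 0.0136 j7 -0.341 tau -0.040
rad 0.06332189240831268 ang -160.28965027005458
0 [0. 0. 0.] 0.0
10 [-0.    1.1  -0.12] -2.0
20 [-0.    2.16 -0.43] -4.0
30 [-0.    3.14 -0.92] -6.0
40 [-0.    4.03 -1.58] -8.0
50 [ 0.    4.79 -2.38] -10.0
60 [ 0.    5.41 -3.3 ] -12.0
70 [ 0.    5.85 -4.31] -14.0
80 [ 0.    6.11 -5.38] -16.0
90 [ 0.    6.18 -6.48] -18.0
```

>>> drive_tool([
  [0,0.55,-0.03,-1],
  [0,1.1,-0.12,-2],
  [0,1.64,-0.25,-3],
  [0,2.16,-0.43,-4],
  [0,2.66,-0.65,-5],
  [0,3.14,-0.92,-6],
  [0,3.6,-1.24,-7],
  [0,4.03,-1.58,-8],
  [0,4.43,-1.97,-9],
  [0,4.79,-2.38,-10],
  [0,5.12,-2.83,-11],
  [0,5.41,-3.3,-12],
  [0,5.65,-3.8,-13],
  [0,5.85,-4.31,-14],
  [0,6,-4.84,-15],
  [0,6.11,-5.38,-16],
  [0,6.11,-5.38,-16],
  [0,6.11,-5.38,-16],
])

```text
time: 15.73
ee_pos: [0.5584, -0.383, 0.0776]
eef_rot: [0.463, 0.534, -0.463, 0.534]
ft_force: [-2.5, -1.7, 1.6]
width: 0.014
```

Run:
```python
from h import *
rep()
st=r.read_state();M=axes();h=np.array([.548,-.320]);d=st['ee_pos'][:2]-h
rad=np.linalg.norm(d);a0=np.arctan2(d[1],d[0]);print('rad',rad,'ang',np.degrees(a0)%360, 'F tool',M.T@st['ft_force'])
for k in range(2,9,2):
    a=a0+np.radians(k);p=h+rad*np.array([np.cos(a),np.sin(a)]);w=np.array([*p,st['ee_pos'][2]])-st['ee_pos'];print(k,np.round(M.T@w*100,2),-k/5)
```

```text
t 15.73 p [ 0.5584 -0.383   0.0776] yaw 8.18 F [-2.4721 -1.7318  1.6281] M [-0.4204  0.4307  0.3   ] w 0.0140 j7 0.906 tau 0.317
rad 0.06382971973479573 ang 279.3376001708037 F tool [-1.6272 -2.6934  1.3633]
2 [-0.    0.22 -0.01] -0.4
4 [-0.    0.44 -0.02] -0.8
6 [-0.    0.67 -0.05] -1.2
8 [-0.    0.89 -0.08] -1.6
```

>>> drive_tool([
  [0,0.22,-0.01,-0.4],
  [0,0.44,-0.02,-0.8],
  [0,0.55,-0.03,-1.0],
  [0,0.55,-0.03,-1.0],
  [0,0.55,-0.03,-1.0],
])

```text
time: 16.15
ee_pos: [0.5628, -0.3821, 0.0775]
eef_rot: [0.439, 0.554, -0.44, 0.554]
ft_force: [-6.1, -2.1, 4.3]
width: 0.0142
```

```bash
cat > l.py <<'E'
from h import *
rep()
st=r.read_state();M=axes();h=np.array([.548,-.320]);d=st['ee_pos'][:2]-h
print('ang',np.degrees(np.arctan2(d[1],d[0]))%360, 'F tool',M.T@st['ft_force'])
E
python3 l.py
```

```text
t 16.15 p [ 0.5628 -0.3821  0.0775] yaw 13.12 F [-6.1372 -2.0719  4.343 ] M [-0.3436  1.2978  0.1771] w 0.0142 j7 0.979 tau -0.071
ang 283.40048564722116 F tool [-4.3335 -6.4536  0.6249]
```

>>> drive_tool([
  [0,0.1,0,-0.1],
  [0,0.2,0,-0.2],
  [0,0.2,0,-0.2],
  [0,0.2,0,-0.2],
])

```text
time: 16.48
ee_pos: [0.5629, -0.3821, 0.0774]
eef_rot: [0.434, 0.559, -0.436, 0.556]
ft_force: [-12.3, 0.3, 7.4]
width: 0.0135
```

```bash
python3 l.py
```

```text
t 16.48 p [ 0.5629 -0.3821  0.0774] yaw 14.04 F [-12.3198   0.3063   7.4002] M [-0.1124  2.8223 -0.0324] w 0.0135 j7 0.993 tau 0.059
ang 283.5240272195532 F tool [ -7.3466 -11.9082  -3.295 ]
```

The position has stopped changing and the force has doubled to 12 N, so the lever is on its open stop. I'll release and rise straight up.

>>> drive_tool([
  [0,-0.15,0,0],
  [0,-0.15,0,0],
  [0,-0.15,0,0],
  [0,-0.15,0,0],
  [0,-0.15,0,0],
  [0,-0.15,0,0],
  [-2,-0.15,0,0],
  [-5,-0.15,0,0],
  [-8,-0.15,0,0],
  [-11,-0.15,2,0],
  [-14,-0.15,4,0],
  [-16.5,-0.15,4,0],
  [-16.5,-0.15,4,0],
  [-16.5,-0.15,4,0],
], grip=110)

```text
time: 17.65
ee_pos: [0.5749, -0.4207, 0.2439]
eef_rot: [0.434, 0.557, -0.434, 0.559]
ft_force: [0.7, 0.1, -2.2]
width: 0.0494
```

Run:
```python
from h import *
rep()
cv2.imwrite("pics/wrist6.png",r.camera('wrist')[:,:,::-1])
cv2.imwrite("pics/side6.png",cv2.resize(r.camera('side')[180:330,270:470,::-1],None,fx=4,fy=4))
```

```text
t 17.65 p [ 0.5749 -0.4207  0.2439] yaw 14.30 F [ 0.6922  0.1407 -2.1616] M [-0.0518  0.0381 -0.0078] w 0.0494 j7 0.996 tau -0.017
```

View pics/wrist6.png

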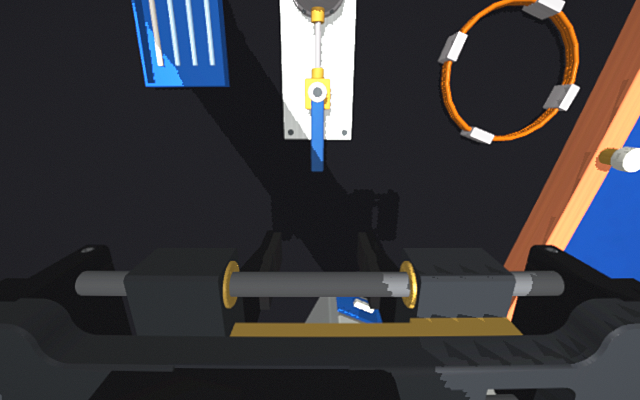

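View pics/side6.png

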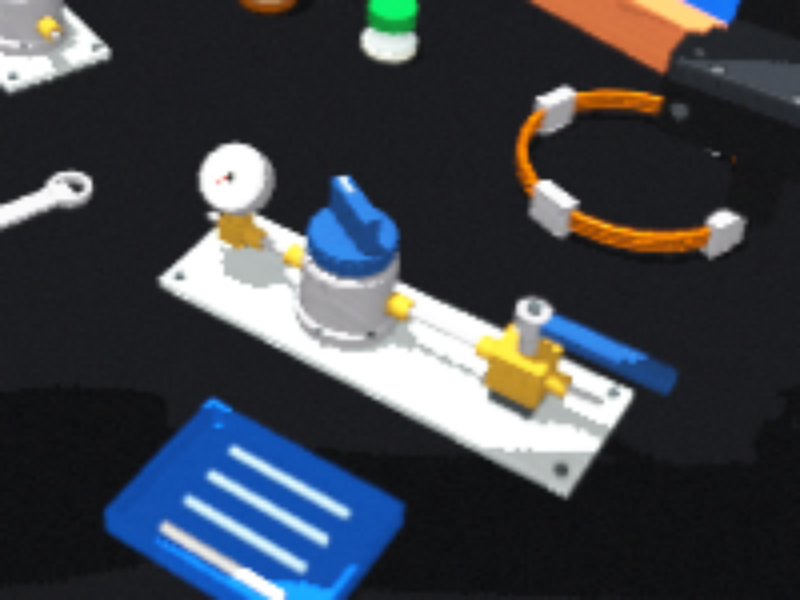

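The wrist view shows the lever from (317,92) to (317,171), in line with the pipe above it, and nothing is being touched. One number check of the lever and knob, then I'll hand in.

Run:
```python
from h import *
c=r.calibration('wrist');im=cv2.imread('pics/wrist6.png');hsv=cv2.cvtColor(im,cv2.COLOR_BGR2HSV)
m=cv2.inRange(hsv,(95,80,40),(130,255,255));m[:105]=0;m[175:]=0;m[:,:295]=0;m[:,345:]=0
a=[]
for v in (110,165):
    x=np.nonzero(m[v])[0];print(v,x.min(),x.max());a.append(onz(c,(x.mean(),v),.079))
d=a[1]-a[0];print('lever deg',np.degrees(np.arctan2(d[1],d[0]))%360,'want 283.9')
ims=cv2.imread('pics/side0.png');s2=r.camera('side')[:,:,::-1]
df=cv2.absdiff(ims,s2).max(2);print('knob region diff',df[215:258,342:375].mean(),(df[215:258,342:375]>60).sum())
st=r.read_state();print(st['ft_force'],st['width'],st['time'])
r.close_job()
```

```text
110 311 323
165 311 323
lever deg 284.1783758038113 want 283.9
knob region diff 2.011275546159267 0
[0.11565419 0.31635045 0.23894602] 0.04927607519374845 17.8
the job is handed in; nothing more can be done
```

I turned the blue knob to its stop, then five clicks back, and only then swung the lever fully open. I let go of everything and handed the job in at 17.8 s.

- **Stop:** Turning clockwise, there was no stop at 29°, 44° or 59° of tool turn. From 74° the moment rose steadily to about 0.24 N m, above a click's 0.13 and well under the 0.45 limit. That is within 1 to 2° of a stop 72° from the start. The knob therefore began on its fifth click.
- **Five clicks back:** I turned it back 75.5° of tool yaw (3.5° of that undid the pressing on the stop), to where the knob had been at the start. The moment there was only 0.04 N m. After release, the wrist view shows the bar at about 72°, within about 1° of its starting angle. The side view of the knob shows no difference from the start picture.
- **Lever:** I swung it until it stopped moving and the push force doubled to 12 N. After release it measures 284.2°; in line with the pipe is 283.9°.
- **Rest of the scene:** In the last views the gripper is clear of everything, with force readings near zero. I saw no bystander moved, but I checked that only by eye, not by measurement. There was a steady side force of about 5 N while I turned the knob. No checks failed or disagreed.

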